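# Feed a workpiece past the spring gate of a drilling jig

## Robot

A 7-joint arm with a two-finger parallel gripper is mounted at the origin on a cart in front of the work surface, level with it; the furniture and walls round the work are solid. World frame = base frame: x ahead of the robot, y to its left, z up, the work surface at z = 0. Lengths are in m, angles in rad, forces in N, time in s.
With the tool pointing down it reaches from about 0.4 to 0.875 m from the base axis. Payload 19.3 kg.
Tool frame: the origin (TCP) lies at the very end of the fingers, on their centre line; the grasp point (between the pads) lies 19 mm behind it; z points along the fingers, y is the direction in which the jaws open and shut (so a half turn about z gives the same grasp; the last joint's range is limited). The gripper opens to 85 mm and grips with 20 to 120 N. Pads are 22 mm wide; open, the fingers measure 114 mm over their backs; the gripper's body (76 mm by 85 mm) begins 54 mm behind the grasp point. The pads swing forward as they close: fully open they stand 13 mm farther back than shut.
Start: joints at [-1.284, 0.521, -0.036, 1.599, 0.021, 1.021, -0.113], TCP at [0.218, 0.586, 0.231] pointing down, gripper open.
Joint ranges: [-2.91, 2.91], [-0.3, 2.13], [-1.5, 1.42], [0.17, 2.43], [-1.26, 4.41], [0.16, 1.93], [-2.52, 2.52]. Speed limits (rad/s): [1.89, 1.89, 2.39, 2.39, 3.01, 3.01, 3.01].

## Interface

Orientations are given as [roll, pitch, yaw] about the fixed x, y, z axes, in that order (R = Rz(yaw) Ry(pitch) Rx(roll)).
In Python, from workcell import bot gives the robot as it stands.
- The arm moves only by the tool carry_out, never from a script. Its argument "targets" is a list of rows, each a list of 7 numbers: the shift along the tool's x, y, z in mm, then the turn, a rotation vector about the tool's x, y, z in units of 6 degrees (1.0 is 6 degrees), then the closure in counts, from 0 (fully open) to 255 (shut). A call has 1 to 5 rows; each row shifts and turns the commanded pose from where the row before left it, along the tool's axes as they then stand; what a row does not reach is not made up. A row lasts 1/12 s, in which the tool goes at most 41.7 mm and 7.16 degrees, less where a joint would pass 70% of its speed; a pose out of reach is approached as far as the arm can. A call is refused whole if a number of a shift passes 41.7 or a number of a turn 1, either way. A call with a gripper value outside its range is refused whole. The fingers move at their own pace and stop on an object; "force" is the grip in N (left out, the last holds). Time passes only in rows, so rows that do not move let the fingers close. It gives the time, the measured TCP pose, the force and the opening at its end, in the units of the state.
- bot.observe(): the state, without advancing time (a new reading comes with each control period).
- bot.grab_frame(name): name is "scene" or "top" or "wrist"; returns a dict with "color" (384x512x3 uint8, red, green, blue), "z_map" (384x512 float32, m along the optical axis (not along the pixel's ray), 0 where there is no reading), "K" (3x3 intrinsics, pixels), "cam_to_world" (4x4, takes a point from camera to world coordinates); the wrist camera has in their place "T_tool_cam" (4x4, takes a point from camera to tool coordinates, whose origin is the TCP and whose axes are the flange's). Camera axes: x right, y down, z forward; pixel columns grow to the right and rows downward; lengths in m; the calibration is good to about 2 mm. A picture is of the moment at which its call begins: read the wrist's pose just before it.
- bot.job_done(): hands the job in, once; it reports no verdict.
The state is a dict: "clock": time; "qpos": joint angles; "qd": joint speeds; "joint_efforts": joint torques, N m; "position": TCP position; "tool_rot": TCP orientation; "force": force on the tool from outside, world axes, zero at the start; "moment": the same for the moment, N m; "grip_width": finger opening in m.
Only numpy, scipy, OpenCV 4.12 (cv2) and the standard library are available. Lean on these libraries where they do the work, as an engineer would, in place of code of your own. Each camera call takes 0.05 s, during which the arm holds its last target. There are 200 camera calls.

## Task

Load the drilling jig on the saw table with fingertips only: press the red thumb bar fully down so that the steel gate sinks into the floor of the channel, and while holding it down push the brown wooden workpiece along the channel, over the sunken gate and under the drill bush until it is firmly against the end stop. Only then let the bar go, so that the gate springs up behind the workpiece and locks it in, and draw the hand clear. Do not grasp, lift or tip the workpiece, and leave the other things around the jig where they are.

Things in the scene. Friction and masses are not known exactly. Their poses are not given: they have to be found in the camera images.
- jig: Wooden drilling jig, fixed. Origin on the table under the gate, on the channel's centre line; y along the channel, the way of feeding, towards the end stop; x across it towards the fence, z up. In this frame (mm): base x -71..104, y -165..126; channel x -35..35, floor z 24, open at the -y end; fence x 35..59, top z 46; cheek on the -x side x -59..-36, y 17..126, top z 38.
- end_stop (a point): Centre of the end stop's face, which crosses the channel, at jig x 0, y 101, z 33 mm (top of the stop z 46). Axes as the jig's. Before it an aluminium bridge crosses over the channel at jig y 58..90 (underside z 46) with the steel drill bush, top z 62. Beyond the fence a low flange has two yellow magnet knobs, top z 39.
- gate (a joint): Spring gate, one rigid part moving straight down: a steel tooth in the channel joined to a red-topped thumb bar beside it. Metres: 0 = up (rest), 0.012 = fully down at its stop. About 4 N starts it, 7 N holds it fully down; let go, it springs up at once. While it is up the workpiece cannot pass; if let up under the workpiece it tips it.
- thumb_bar (a point): Middle of the red ribbed top of the thumb bar (moves with it). Bar in the jig's frame (mm): x -61..-35, y -150..14, top z 41 when up, 29 when down; point at x -48, y -68. Press anywhere along it. Fully down its top is still 5 mm above the channel floor, so a fingertip on it can overhang the channel, push the workpiece's end and slide along the bar.
- tooth (a point): Middle of the top of the gate's square steel tooth (moves with it). In the jig's frame (mm): y -5..5, x -35..29, top at z 33 when up (9 above the channel floor), z 21 when down (3 below the floor).
- workpiece_mid (a point): Centre (half-way up) of the loose brown wooden workpiece, 65 wide, 91 long (along the channel), 18 mm thick, 40 to 85 g, flat in the channel 0 to 20 mm short of the tooth. Axes as the jig's. 2 mm side play between fence and thumb bar. Its trailing face is 45.5 mm behind this point. Against the end stop this point is at jig y 55.5 mm, its trailing face then 5 mm past the tooth.
- jar_dowels: Bystander: jar of dowel pins with a grey lid, 66 mm across and 119 mm tall, standing loose; origin at the centre of its underside.
- drill_bits: Bystander: teal and black drill bit case, 80x130x24 mm, lying loose; origin at the centre of its underside, long side along its y.
- tape_measure: Bystander: yellow tape measure, 39x84x64 mm, standing loose; origin at the centre of its underside, long side along its y.

How it is judged:
On the way, in this order (a step that is already met when the one before it is completed fails the run):
1. the thumb bar is pressed fully down while the workpiece still lies behind the gate (value of joint gate above 0.0095 m and y of workpiece_mid in the frame of jig below -0.045 m), for 0.1 s.
2. the workpiece passes over the gate, flat in the channel, with the gate still held down (value of joint gate above 0.0095 m and y of workpiece_mid in the frame of jig between -0.02 and 0.03 m), for 0.1 s.
At the end, for the whole second after the job is handed in: The workpiece lies flat in the channel between the end stop and the gate (within 5 mm of touching the stop), and the gate has sprung fully up behind it (within 2 mm) (y of workpiece_mid in the frame of jig between 0.0505 and 0.0585 m and x of workpiece_mid in the frame of jig between -0.006 and 0.006 m and z of workpiece_mid in the frame of jig below 0.036 m and angle between workpiece_mid's own z axis and vertical below 0.05 rad and value of joint gate below 0.002 m).
It fails at once if the workpiece is lifted (7 mm) or tipped (9 degrees) (z of workpiece_mid in the frame of jig above 0.04 m or angle between workpiece_mid's own z axis and vertical above 0.15 rad).
It fails at once if a bystander (dowel jar, drill case, tape measure) is moved by more than 20 mm or knocked over (distance of any of jar_dowels, drill_bits, tape_measure from where it was at the start of the episode above 0.02 m or angle between any of jar_dowels, drill_bits, tape_measure's own z axis and vertical above 0.3 rad).
It also fails if it takes over 42 s, if anything falls off the work surface, if the arm or the gripper's body presses on something with over 40 N, if the wrist force passes 120 N, or if a joint passes its speed limit or range.

## Working session

There is one attempt and no reset: what is moved stays moved. The work goes in short steps, Python scripts to look and compute and a tool call to move; the robot and the scene stay as the last step left them, time stands still between calls to the robot, and variables do not carry over. Pictures are saved under pics/ and viewed, about 8 in all and at most 12, crops included, and the job is handed in when it is done.

Besides the shell and the picture viewer there is one more tool, called as name([rows], argument=value, ...), one row to a line, values as JSON. carry_out: Moves the arm, as the interface text tells. Its arguments: {"type":"object","properties":{"targets":{"type":"array","items":{"type":"array","items":{"type":"number"}}},"force":{"type":"number"}},"required":["targets"]}

```bash
mkdir -p pics; cat > h.py <<'E'
import numpy as np,cv2
from workcell import bot
def save(n,f): cv2.imwrite(f'pics/{n}.png',cv2.cvtColor(f['color'],cv2.COLOR_RGB2BGR))
def world(f,T=None):
    T=f['cam_to_world'] if T is None else T
    z=f['z_map']; K=f['K']; v,u=np.indices(z.shape)
    p=np.stack([(u-K[0,2])/K[0,0]*z,(v-K[1,2])/K[1,1]*z,z],-1)
    return p@T[:3,:3].T+T[:3,3]
E
python3 - <<'E'
from h import *
print(bot.observe())
fs=[bot.grab_frame(n) for n in('top','scene')]
for n,f in zip(('top','scene'),fs): np.savez(n+'.npz',**f); print(f['cam_to_world'],f['K'])
cv2.imwrite('pics/a.png',cv2.cvtColor(fs[0]['color'],cv2.COLOR_RGB2BGR))
cv2.imwrite('pics/b.png',cv2.cvtColor(fs[1]['color'],cv2.COLOR_RGB2BGR))
E
```

```text
{'clock': 0.0, 'qpos': array([-1.28420994,  0.52201635, -0.03632885,  1.6000055 ,  0.02117402,
        1.02112731, -0.11279901]), 'qd': array([ 0.00014875, -0.00186946,  0.00128615,  0.00113573,  0.00107536,
        0.0001346 ,  0.00172529]), 'joint_efforts': array([-2.96123471e-03, -9.27084374e+01,  1.97891928e+00, -3.69932234e+01,
        1.77733734e-02,  8.18732340e-03, -3.66649840e-05]), 'position': array([0.21819678, 0.58530212, 0.23072516]), 'tool_rot': array([-3.14042171e+00,  6.22740410e-05,  2.78478495e+00]), 'force': array([ 0.36100129,  0.04198473, -0.46158763]), 'moment': array([-0.03110141,  0.00302875, -0.00290597]), 'grip_width': 0.08514051517339614}
[[-0.00482357 -0.99580959  0.09132355  0.50502188]
 [-0.99968087  0.00706652  0.02425315  0.07000791]
 [-0.02479686 -0.09117742 -0.99552589  0.92495957]
 [ 0.          0.          0.          1.        ]] [[410.73215906   0.         246.98026156]
 [  0.         410.73215906 191.04062714]
 [  0.           0.           1.        ]]
[[ 0.83640763 -0.24580341  0.48990097  0.13836127]
 [-0.54747101 -0.33158239  0.76832845 -0.585952  ]
 [-0.02641522 -0.91084236 -0.41190828  0.4209317 ]
 [ 0.          0.          0.          1.        ]] [[357.55054763   0.         250.96286513]
 [  0.         357.55054763 194.7588811 ]
 [  0.           0.           1.        ]]
```

View pics/a.png

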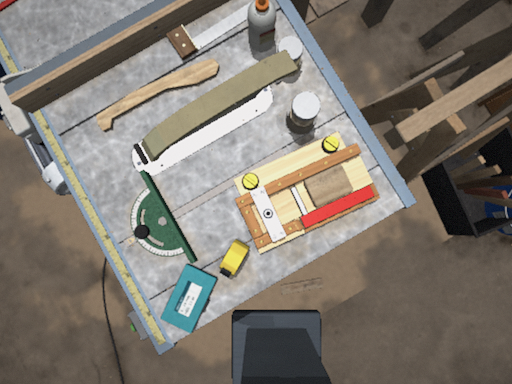

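View pics/b.png

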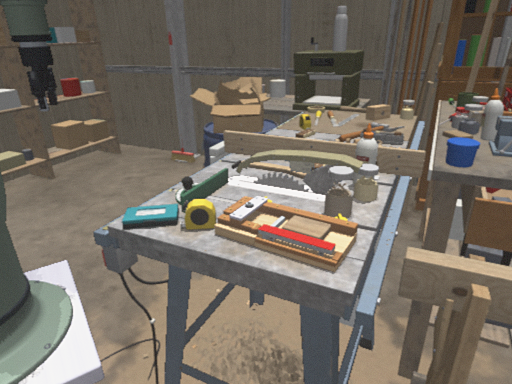

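The top view shows the jig around (305,195), with feed going from right to left. The red bar runs (302,222)–(375,192), the workpiece is at (328,186) and the bridge at (266,212). The jar is at (303,110), the tape at (235,258) and the drill case at (190,298).

```bash
python3 - <<'E'
from h import *
for n in('top','scene'):
    f=dict(np.load(n+'.npz')); W=world(f); c=f['color']
    hsv=cv2.cvtColor(c,cv2.COLOR_RGB2HSV)
    m=(((hsv[...,0]<6)|(hsv[...,0]>174))&(hsv[...,1]>170)&(hsv[...,2]>90)).astype(np.uint8)
    k,l,s,ce=cv2.connectedComponentsWithStats(m)
    roi=[i for i in range(1,k) if s[i,4]>200 and 150<ce[i][1]<280 and 230<ce[i][0]<400]
    for i in roi:
        P=W[l==i]; P=P[np.isfinite(P).all(1)]
        print(n,s[i],'z',np.percentile(P[:,2],[5,25,50,75,95]))
        # cast on z=.041
        v,u=np.nonzero(l==i); K=f['K'];T=f['cam_to_world']
        d=np.stack([(u-K[0,2])/K[0,0],(v-K[1,2])/K[1,1],np.ones(len(u))],-1)@T[:3,:3].T
        Q=T[:3,3]+d*((.041-T[2,3])/d[:,2])[:,None]
        r=cv2.minAreaRect((Q[:,:2]*1000).astype(np.float32)); print(r,cv2.boxPoints(r).round(1).tolist())
    if n=='top':
        for nm,(a,b) in dict(wp=(328,186),base=(350,160),bridge=(258,200),table=(330,260),jar=(305,103),tape=(236,258)).items(): print(nm,W[b,a].round(4))
f=dict(np.load('top.npz'));cv2.imwrite('pics/c.png',cv2.resize(f['color'][130:260,220:400,::-1],None,fx=4,fy=4,interpolation=cv2.INTER_CUBIC))
E
```

```text
top [302 185  72  42 902] z [0.03917229 0.04088601 0.04202667 0.04304782 0.0443829 ]
((552.2727661132812, -101.4943618774414), (26.479358673095703, 161.70440673828125), 24.437685012817383) [[506.79998779296875, -33.400001525878906], [573.7000122070312, -180.60000610351562], [597.7999877929688, -169.60000610351562], [530.9000244140625, -22.399999618530273]]
wp [ 0.5954 -0.0824  0.0449]
base [ 0.6542 -0.1348  0.0272]
bridge [0.5656 0.0679 0.0541]
table [ 0.3701 -0.2402 -0.859 ]
jar [ 0.7556 -0.0276  0.1177]
tape [0.4445 0.1145 0.0634]
scene [259 225  76  25 487] z [0.03991588 0.04051903 0.04097316 0.04142397 0.0419651 ]
((551.2594604492188, -101.01095581054688), (25.519407272338867, 161.25038146972656), 24.492321014404297) [[506.20001220703125, -32.900001525878906], [573.0999755859375, -179.6999969482422], [596.2999877929688, -169.10000610351562], [529.4000244140625, -22.399999618530273]]
```

View pics/c.png

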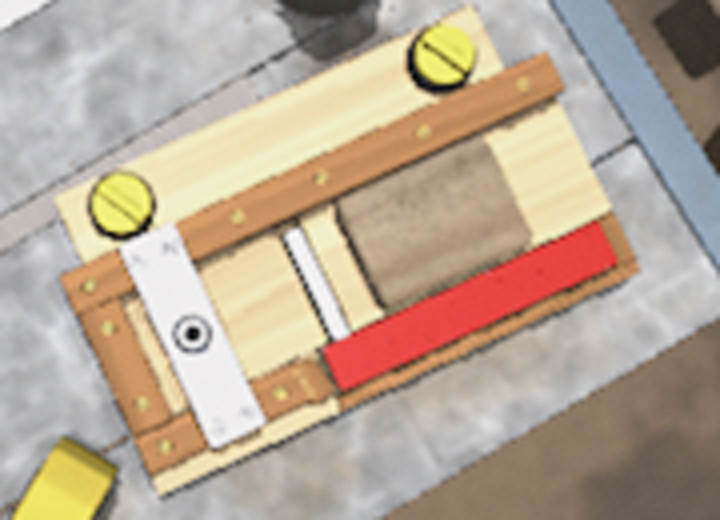

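```bash
cat >> h.py <<'E'
A=np.radians(24.45); JX=np.array([np.cos(A),np.sin(A)]); JY=np.array([-np.sin(A),np.cos(A)])
O=np.array([.5519,-.1012])+.048*JX+.068*JY
def jig(p): p=np.asarray(p); d=p[...,:2]-O; return np.stack([d@JX,d@JY,p[...,2]],-1)*1000
def st():
    o=bot.observe(); print(o['clock'],'jig',jig(o['position']).round(1),'rot',o['tool_rot'].round(3),'F',o['force'].round(1),'w',round(o['grip_width'],4)); return o
E
python3 - <<'E'
from h import *
print(O); st()
f=dict(np.load('top.npz')); J=jig(world(f)); hsv=cv2.cvtColor(f['color'],cv2.COLOR_RGB2HSV).astype(int)
for x in(-20,0,20):
    m=(abs(J[...,0]-x)<4)&(abs(J[...,1])<160)&(abs(J[...,2]-35)<30)
    y=J[m][:,1];i=np.argsort(y); print(x,[(int(y[k]),int(J[m][k,2]),*hsv[m][k].tolist()) for k in i[::4]])
E
```

```text
[ 0.56745036 -0.0194309 ]
0.1 jig [-67.6 695.1 230.8] rot [-3.141  0.     2.785] F [ 0.6 -0.5  0.6] w 0.0855
-20 [(-159, 24, 21, 69, 238), (-156, 26, 21, 70, 237), (-154, 25, 23, 58, 238), (-151, 28, 23, 59, 238), (-149, 26, 21, 70, 237), (-146, 24, 22, 63, 238), (-145, 24, 23, 60, 239), (-142, 24, 23, 62, 237), (-139, 25, 23, 62, 238), (-138, 24, 23, 60, 237), (-134, 25, 21, 70, 238), (-132, 24, 22, 63, 239), (-129, 25, 21, 68, 238), (-127, 27, 23, 59, 239), (-125, 23, 21, 69, 238), (-122, 26, 23, 61, 239), (-120, 25, 20, 69, 225), (-114, 40, 17, 76, 182), (-111, 41, 17, 68, 185), (-108, 44, 16, 72, 176), (-106, 41, 17, 69, 192), (-104, 43, 17, 74, 175), (-101, 41, 16, 74, 175), (-98, 45, 17, 74, 176), (-97, 42, 16, 76, 172), (-94, 42, 18, 69, 189), (-92, 41, 18, 70, 185), (-90, 43, 17, 69, 186), (-88, 42, 17, 67, 190), (-86, 43, 17, 73, 175), (-84, 40, 18, 71, 176), (-81, 43, 18, 70, 187), (-79, 40, 17, 72, 185), (-76, 44, 18, 70, 185), (-73, 44, 17, 68, 188), (-71, 44, 17, 67, 190), (-68, 44, 17, 73, 181), (-66, 44, 17, 70, 186), (-63, 42, 18, 66, 185), (-61, 42, 17, 67, 187), (-6
[... 6890 characters left out ...]
, 43, 225), (57, 23, 165, 2, 231), (60, 55, 150, 2, 241), (62, 56, 0, 1, 240), (65, 54, 0, 2, 240), (67, 56, 0, 1, 240), (70, 55, 0, 2, 240), (72, 54, 165, 2, 239), (75, 52, 0, 2, 240), (77, 56, 0, 2, 239), (78, 54, 0, 2, 239), (81, 54, 0, 2, 240), (83, 56, 15, 2, 240), (85, 52, 0, 1, 241), (87, 52, 120, 2, 240), (90, 56, 6, 8, 158), (91, 25, 17, 86, 178), (93, 26, 18, 79, 224), (96, 25, 19, 72, 233), (98, 22, 18, 78, 222), (100, 23, 16, 98, 189), (103, 46, 14, 131, 208), (106, 44, 14, 132, 211), (108, 48, 14, 133, 174), (111, 46, 15, 129, 188), (113, 46, 20, 120, 215), (115, 45, 14, 131, 197), (117, 42, 14, 130, 190), (120, 46, 14, 132, 187), (122, 43, 14, 132, 170), (124, 47, 13, 95, 118)]
```

carry_out([
  [0,0,0,0,0,1,255],
  [0,0,0,0,0,1,255],
  [0,0,0,0,0,1,255],
  [0,0,0,0,0,1,255],
], force=60)

```text
clock: 0.43
position: [0.2183, 0.5854, 0.231]
tool_rot: [-3.141, 0.0, 2.361]
force: [-0.1, 0.1, 0.7]
grip_width: 0.0389
```

carry_out([
  [0,0,0,0,0,1,255],
  [0,0,0,0,0,1,255],
  [0,0,0,0,0,1,255],
  [0,0,0,0,0,0.53,255],
  [0,0,0,0,0,0,255],
])

```text
clock: 0.85
position: [0.2181, 0.5855, 0.231]
tool_rot: [-3.141, 0.001, 1.994]
force: [-0.4, -0.1, -0.6]
grip_width: -0.0001
```

```bash
python3 -c "
from h import *
st()"
```

```text
0.85 jig [-67.6 695.3 231. ] rot [-3.141e+00  1.000e-03  1.994e+00] F [-0.4 -0.1 -0.6] w -0.0001
```

The jig frame checks out: tooth at y −5..4, stop face at about 101, bridge 58..90. The workpiece spans y −115..−24. I'm now moving across above the bar's rear end.

carry_out([
  [-40,1.7,0,0,0,0,255],
  [-40,1.7,0,0,0,0,255],
  [-40,1.7,0,0,0,0,255],
  [-40,1.7,0,0,0,0,255],
  [-40,1.7,0,0,0,0,255],
])

```text
clock: 1.27
position: [0.309, 0.4051, 0.2312]
tool_rot: [-3.141, 0.0, 1.999]
force: [0.2, 0.6, -0.7]
grip_width: 0.0003
```

carry_out([
  [-40,1.7,0,0,0,0,255],
  [-40,1.7,0,0,0,0,255],
  [-40,1.7,0,0,0,0,255],
  [-40,1.7,0,0,0,0,255],
  [-40,1.7,0,0,0,0,255],
])

```text
clock: 1.68
position: [0.3993, 0.2264, 0.2314]
tool_rot: [3.141, -0.0, 1.999]
force: [1.3, 0.7, -0.3]
grip_width: 0.0005
```

carry_out([
  [-40,1.7,0,0,0,0,255],
  [-40,1.7,0,0,0,0,255],
  [-40,1.7,0,0,0,0,255],
  [-40,1.7,0,0,0,0,255],
  [-40,1.7,0,0,0,0,255],
])

```text
clock: 2.1
position: [0.4896, 0.0477, 0.2314]
tool_rot: [3.141, -0.0, 1.999]
force: [1.3, 0.8, 0.4]
grip_width: -0.0003
```

carry_out([
  [-40,1.7,0,0,0,0,255],
  [-40,1.7,0,0,0,0,255],
  [-40,1.7,0,0,0,0,255],
  [-40,1.7,0,0,0,0,255],
  [-40,1.7,0,0,0,0,255],
])

```text
clock: 2.52
position: [0.5799, -0.131, 0.2312]
tool_rot: [-3.141, -0.0, 1.999]
force: [1.1, 1.2, -0.6]
grip_width: 0.0003
```

```bash
python3 -c "
from h import *
st()"
```

```text
2.5167 jig [ -34.9 -106.7  231.2] rot [-3.141 -0.     1.999] F [ 1.1  1.2 -0.6] w 0.0003
```

carry_out([
  [-13,0,30,0,0,0,255],
  [-12,0,35,0,0,0,255],
  [0,0,35,0,0,0,255],
  [0,0,35,0,0,0,255],
  [0,0,30,0,0,0,255],
])

```text
clock: 2.93
position: [0.589, -0.1519, 0.0638]
tool_rot: [-3.141, -0.001, 1.998]
force: [0.8, 0.3, -0.7]
grip_width: -0.0002
```

carry_out([
  [0,0,0,0,0,0,255],
  [0,0,0,0,0,0,255],
])

```text
clock: 3.1
position: [0.589, -0.1519, 0.0657]
tool_rot: [-3.139, -0.001, 1.998]
force: [0.1, 0.0, 1.1]
grip_width: -0.0002
```

```bash
python3 -c "
from h import *
o=st()
f=bot.grab_frame('scene'); w=bot.grab_frame('wrist')
a=cv2.resize(f['color'][180:290,190:380],(760,440),interpolation=cv2.INTER_CUBIC)
cv2.imwrite('pics/d.png',a[...,::-1]); save('e',w)"
```

```text
3.1 jig [ -35.2 -129.5   65.7] rot [-3.139e+00 -1.000e-03  1.998e+00] F [0.1 0.  1.1] w -0.0002
```

View pics/d.png

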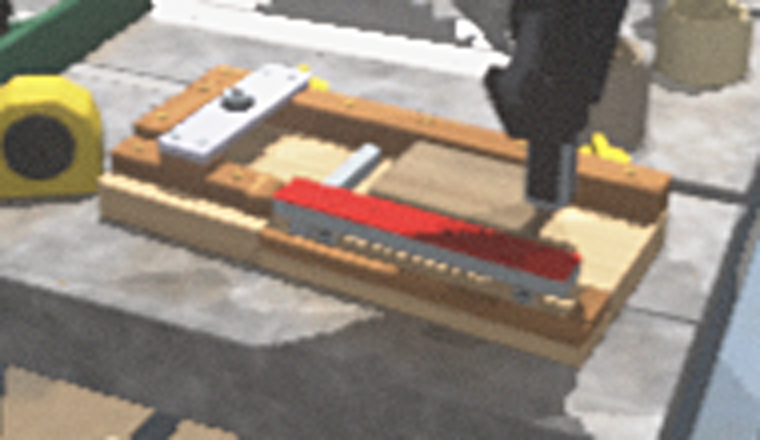

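View pics/e.png

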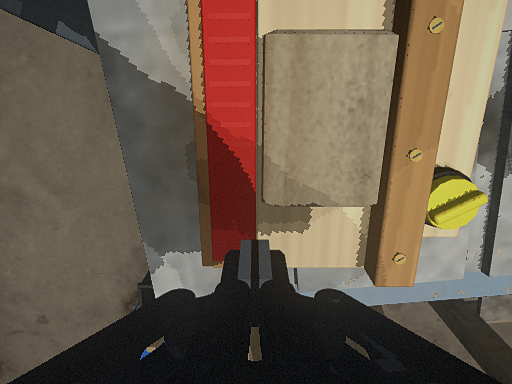

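The scene crop shows the closed fingertips above the bar's inner edge at about (545,205). In the wrist view the fingers are at (255,260), the bar edge is at column 257 and the workpiece's trailing face is at row 205. The overlap on each side would be slim. I'll open to about 25 mm so that one tip presses the bar and the other pushes the workpiece inside the channel.

carry_out([
  [-3,5,0,0,0,0,180],
  [0,0,0,0,0,0,180],
  [0,0,6,0,0,0,180],
  [0,0,6,0,0,0,180],
  [0,0,4,0,0,0,180],
])

```text
clock: 3.62
position: [0.5953, -0.1523, 0.0497]
tool_rot: [-3.141, -0.0, 1.996]
force: [-0.6, -0.7, 0.1]
grip_width: 0.0251
```

carry_out([
  [0,0,0,0,0,0,180],
  [0,0,0,0,0,0,180],
])

```text
clock: 3.78
position: [0.5953, -0.1525, 0.0499]
tool_rot: [-3.141, -0.0, 1.996]
force: [0.6, -0.2, 0.6]
grip_width: 0.0249
```

```bash
python3 -c "
from h import *
o=st()
w=bot.grab_frame('wrist'); save('g',w)"
```

```text
3.7833 jig [ -29.7 -132.6   49.9] rot [-3.141 -0.     1.996] F [ 0.6 -0.2  0.6] w 0.0249
```

View pics/g.png

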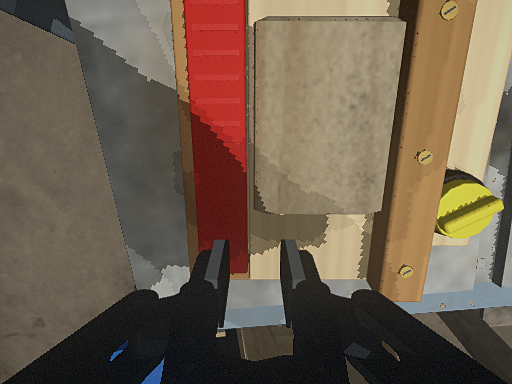

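The left fingertip (215,245) is over the bar and the right one (292,245) is over the channel, both behind the workpiece end (row 213). Next I press down.

carry_out([
  [0,0,4,0,0,0,180],
  [0,0,4,0,0,0,180],
  [0,0,4,0,0,0,180],
  [0,0,3,0,0,0,180],
  [0,0,0,0,0,0,180],
])

```text
clock: 4.25
position: [0.5956, -0.1525, 0.0348]
tool_rot: [-3.142, 0.0, 1.996]
force: [1.3, 0.5, 6.4]
grip_width: 0.025
```

carry_out([
  [0,0,2,0,0,0,180],
  [0,0,2,0,0,0,180],
  [0,0,1,0,0,0,180],
  [0,0,0,0,0,0,180],
  [0,0,0,0,0,0,180],
])

```text
clock: 4.67
position: [0.5957, -0.1525, 0.0305]
tool_rot: [3.141, 0.0, 1.996]
force: [0.2, 0.5, 7.1]
grip_width: 0.0247
```

carry_out([
  [0,0,1,0,0,0,180],
  [0,0,1,0,0,0,180],
  [0,0,0,0,0,0,180],
])

```text
clock: 4.92
position: [0.5957, -0.1526, 0.0288]
tool_rot: [3.141, 0.0, 1.996]
force: [-2.2, 1.0, 10.7]
grip_width: 0.025
```

carry_out([
  [0,0,1,0,0,0,180],
  [0,0,0,0,0,0,180],
])

```text
clock: 5.08
position: [0.5958, -0.1526, 0.0284]
tool_rot: [3.141, 0.0, 1.996]
force: [-5.0, 2.2, 24.3]
grip_width: 0.0253
```

carry_out([
  [0,0,1,0,0,0,180],
  [0,0,0,0,0,0,180],
])

```text
clock: 5.25
position: [0.5959, -0.1527, 0.0281]
tool_rot: [3.141, 0.0, 1.996]
force: [-8.1, 2.7, 36.7]
grip_width: 0.0257
```

The bar is on its stop (TCP z 28 mm, force climbing). I'll ease off slightly, then slide forward while holding it down.

carry_out([
  [0,0,-1,0,0,0,180],
  [2,0,0,0,0,0,180],
  [4,0,0,0,0,0,180],
  [4,0,0,0,0,0,180],
  [4,0,0,0,0,0,180],
])

```text
clock: 5.67
position: [0.5915, -0.142, 0.0288]
tool_rot: [3.139, 0.005, 1.995]
force: [4.9, -9.8, 14.8]
grip_width: 0.0252
```

```bash
python3 -c "
from h import *
st()"
```

```text
5.6667 jig [ -28.9 -121.5   28.8] rot [3.139 0.005 1.995] F [ 4.9 -9.8 14.8] w 0.0252
```

carry_out([
  [5,0,0.2,0,0,0,180],
  [5,0,0,0,0,0,180],
  [5,0,0,0,0,0,180],
  [5,0,0,0,0,0,180],
  [5,0,0,0,0,0,180],
])

```text
clock: 6.08
position: [0.5816, -0.1194, 0.0288]
tool_rot: [3.138, 0.005, 1.995]
force: [5.8, -11.0, 16.2]
grip_width: 0.0254
```

```bash
python3 -c "
from h import *
st()
w=bot.grab_frame('wrist'); save('i',w)"
```

```text
6.0833 jig [-28.6 -96.9  28.8] rot [3.138 0.005 1.995] F [  5.8 -11.   16.2] w 0.0254
```

View pics/i.png

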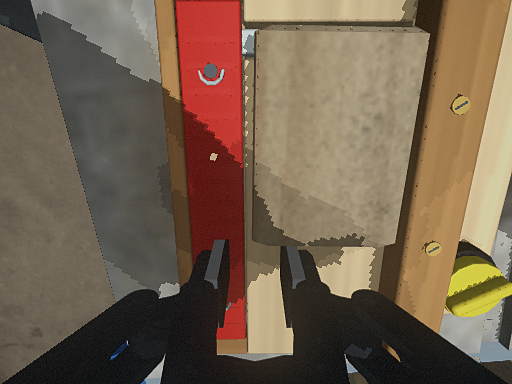

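The wrist view shows the workpiece straight, its trailing end touched at (290,245). Its front edge (row 28) is going over the sunken tooth at (248,40), and the bar is still held down at about 16 N.

carry_out([
  [5,0,0,0,0,0,180],
  [5,0,0,0,0,0,180],
  [5,0,0,0,0,0,180],
  [5,0,0,0,0,0,180],
  [5,0,0,0,0,0,180],
])

```text
clock: 6.55
position: [0.5714, -0.0967, 0.0288]
tool_rot: [3.138, 0.005, 1.995]
force: [4.7, -12.2, 17.9]
grip_width: 0.0249
```

carry_out([
  [5,0,0,0,0,0,180],
  [5,0,0,0,0,0,180],
  [5,0,0,0,0,0,180],
  [5,0,0,0,0,0,180],
  [5,0,0,0,0,0,180],
])

```text
clock: 6.97
position: [0.5612, -0.0739, 0.0288]
tool_rot: [3.138, 0.005, 1.995]
force: [5.9, -12.8, 17.7]
grip_width: 0.0253
```

```bash
python3 -c "
from h import *
st()"
```

```text
6.9667 jig [-28.2 -47.   28.8] rot [3.138 0.005 1.995] F [  5.9 -12.8  17.7] w 0.0253
```

carry_out([
  [5,0,0,0,0,0,180],
  [5,0,0,0,0,0,180],
  [5,0,0,0,0,0,180],
  [5,0,0,0,0,0,180],
  [5,0,0,0,0,0,180],
])

```text
clock: 7.38
position: [0.551, -0.0511, 0.0288]
tool_rot: [3.137, 0.005, 1.994]
force: [6.0, -11.5, 19.7]
grip_width: 0.0256
```

carry_out([
  [4,0,0,0,0,0,180],
  [4,0,0,0,0,0,180],
  [3,0,0,0,0,0,180],
  [2,0,0,0,0,0,180],
  [0,0,0,0,0,0,180],
])

```text
clock: 7.8
position: [0.5455, -0.0388, 0.0287]
tool_rot: [3.137, 0.004, 1.995]
force: [3.8, -9.7, 23.0]
grip_width: 0.0255
```

```bash
python3 -c "
from h import *
st()
w=bot.grab_frame('wrist'); save('j',w)"
```

```text
7.8 jig [-27.9  -8.5  28.7] rot [3.137 0.004 1.995] F [ 3.8 -9.7 23. ] w 0.0255
```

View pics/j.png

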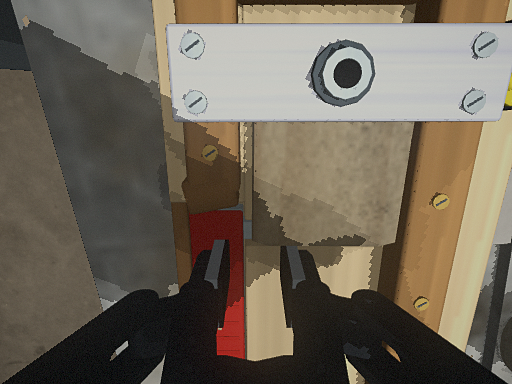

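The workpiece is under the bridge with its front edge (row 22) just short of the stop (row 5). I'll go on in small steps.

carry_out([
  [2,0,-0.3,0,0,0,180],
  [2,0,0,0,0,0,180],
  [1,0,0,0,0,0,180],
  [0,0,0,0,0,0,180],
])

```text
clock: 8.18
position: [0.5432, -0.0342, 0.0288]
tool_rot: [3.138, 0.004, 1.995]
force: [3.8, -9.6, 18.7]
grip_width: 0.0248
```

carry_out([
  [1.5,0,0,0,0,0,180],
  [0,0,0,0,0,0,180],
])

```text
clock: 8.35
position: [0.5426, -0.0329, 0.0288]
tool_rot: [3.138, 0.004, 1.995]
force: [4.8, -9.5, 18.5]
grip_width: 0.0251
```

```bash
python3 -c "
from h import *
st()"
```

```text
8.35 jig [-28.2  -1.9  28.8] rot [3.138 0.004 1.995] F [ 4.8 -9.5 18.5] w 0.0251
```

carry_out([
  [1,0,0,0,0,0,180],
  [0,0,0,0,0,0,180],
])

```text
clock: 8.52
position: [0.5423, -0.0321, 0.0288]
tool_rot: [3.138, 0.004, 1.995]
force: [4.2, -10.4, 18.6]
grip_width: 0.0249
```

carry_out([
  [1,0,0,0,0,0,180],
  [0,0,0,0,0,0,180],
])

```text
clock: 8.68
position: [0.5419, -0.0312, 0.0288]
tool_rot: [3.138, 0.004, 1.995]
force: [4.9, -10.5, 17.9]
grip_width: 0.0252
```

```bash
python3 -c "
from h import *
o=st(); print(o['moment'])
R=cv2.Rodrigues
from scipy.spatial.transform import Rotation as Ro
w=bot.grab_frame('wrist'); T=np.eye(4);T[:3,:3]=Ro.from_euler('xyz',o['tool_rot']).as_matrix();T[:3,3]=o['position']
J=jig(world(w,T@w['T_tool_cam']))
for x in (0,10,20):
    m=(abs(J[...,0]-x)<2)&(w['z_map']>0)
    P=J[m]; 
    t=P[abs(P[:,2]-42)<4]; t=t[abs(t[:,1]-30)<70]; s=P[(abs(P[:,2]-46)<3)&(P[:,1]>92)]
    print(x,'wp',t[:,1].min(),t[:,1].max(),'z',np.median(t[:,2]),'stop',s[:,1].min() if len(s) else None)
save('k',w)"
```

```text
8.6833 jig [-28.2  -0.1  28.8] rot [3.138 0.004 1.995] F [  4.9 -10.5  17.9] w 0.0252
[-2.55858579 -0.875037    0.22173883]
0 wp 6.8545702102276564 99.96253823112721 z 41.13344395158158 stop 97.4973975426226
10 wp 10.844566460854024 99.96675882973342 z 41.1554632162543 stop 101.71536638761329
20 wp 10.16419214089087 99.98347174967348 z 41.17234791870625 stop 101.81438204576243
```

View pics/k.png

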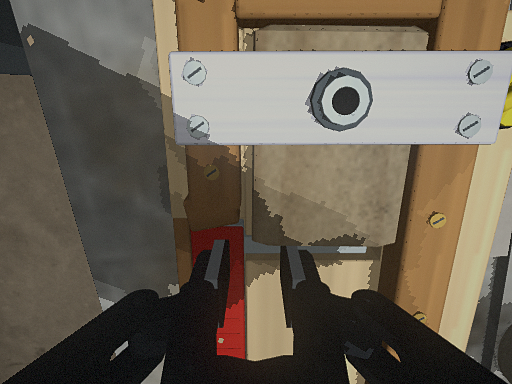

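The sunken tooth now shows behind the trailing end (row 249), with the front about 1–2 mm from the stop. A few more small pushes should make contact.

carry_out([
  [1,0,0,0,0,0,180],
  [0,0,0,0,0,0,180],
])

```text
clock: 8.9
position: [0.5417, -0.0308, 0.0288]
tool_rot: [3.138, 0.005, 1.994]
force: [6.8, -13.5, 17.4]
grip_width: 0.0249
```

carry_out([
  [1,0,0,0,0,0,180],
  [0,0,0,0,0,0,180],
])

```text
clock: 9.07
position: [0.5417, -0.0306, 0.0289]
tool_rot: [3.137, 0.006, 1.993]
force: [9.9, -18.9, 14.2]
grip_width: 0.025
```

carry_out([
  [1,0,0,0,0,0,180],
  [0,0,0,0,0,0,180],
])

```text
clock: 9.23
position: [0.5417, -0.0305, 0.0289]
tool_rot: [3.136, 0.007, 1.993]
force: [10.5, -21.8, 11.7]
grip_width: 0.0249
```

The push force jumped and the position stopped, so it's firmly on the stop. I'll back off a few mm with the bar still down, then let it rise and lift clear.

carry_out([
  [-3,0,0.3,0,0,0,180],
  [-3,0,0,0,0,0,180],
  [-2,0,0,0,0,0,180],
  [0,0,0,0,0,0,180],
])

```text
clock: 9.57
position: [0.5418, -0.031, 0.0284]
tool_rot: [3.14, -0.004, 1.997]
force: [-9.6, 16.8, 39.2]
grip_width: 0.0251
```

carry_out([
  [0,0,-4,0,0,0,180],
  [0,0,-6,0,0,0,180],
  [0,0,-8,0,0,0,180],
  [0,0,-12,0,0,0,180],
  [0,0,-20,0,0,0,180],
])

```text
clock: 9.98
position: [0.5408, -0.0338, 0.077]
tool_rot: [-3.139, -0.001, 1.996]
force: [-0.0, 0.0, 0.3]
grip_width: 0.0254
```

carry_out([
  [-20,0,-30,0,0,0,180],
  [-30,0,-30,0,0,0,180],
  [-35,0,-30,0,0,0,180],
  [-35,0,-20,0,0,0,180],
  [0,0,0,0,0,0,180],
])

```text
clock: 10.4
position: [0.5921, -0.1467, 0.1889]
tool_rot: [3.137, 0.007, 1.99]
force: [-0.2, -0.6, 0.8]
grip_width: 0.0254
```

```bash
python3 - <<'E'
from h import *
from scipy.spatial.transform import Rotation as Ro
o=st()
w=bot.grab_frame('wrist'); T=np.eye(4);T[:3,:3]=Ro.from_euler('xyz',o['tool_rot']).as_matrix();T[:3,3]=o['position']
J=jig(world(w,T@w['T_tool_cam'])); c=w['color'].astype(int)
for nm,b in dict(bar=(-52,-44,-60,0),tooth=(-15,15,-3,3),wp=(-20,20,20,50)).items():
    P=J[(J[...,0]>b[0])&(J[...,0]<b[1])&(J[...,1]>b[2])&(J[...,1]<b[3])&(w['z_map']>0)]
    print(nm,len(P),np.percentile(P[:,2],[10,50,90]) if len(P) else '')
P=J[(abs(J[...,0])<20)&(J[...,2]>38.5)&(J[...,2]<44)&(w['z_map']>0)&(J[...,1]<55)&(J[...,1]>3)]
print('trailing',np.percentile(P[:,1],[0,1,3]))
save('m',w)
E
```

```text
10.4 jig [ -30.2 -126.1  188.9] rot [3.137 0.007 1.99 ] F [-0.2 -0.6  0.8] w 0.0254
bar 729 [39.32587822 40.41169618 41.3431255 ]
tooth 335 [ 2.21636794 32.18686426 33.12476637]
wp 0 
trailing [11.06894368 11.27870875 11.37412503]
```

View pics/m.png

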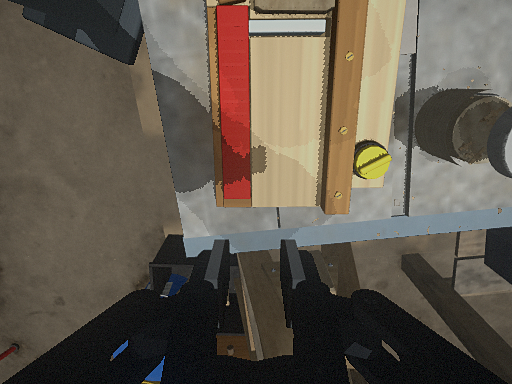

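The gate is up (tooth top 32–33 mm, bar 40–41 mm) and the workpiece's trailing end at y≈10–11 is just ahead of it. I'll run one numeric check from the top camera, then hand in.

```bash
python3 - <<'E'
from h import *
f=bot.grab_frame('top'); J=jig(world(f)); W=world(f); W0=world(dict(np.load('top.npz')))
P=J[(J[...,0]>-26)&(J[...,0]<28)&(J[...,1]>8)&(J[...,1]<55)&(abs(J[...,2]-40)<10)]
A_=np.c_[P[:,:2],np.ones(len(P))]; print(len(P),'plane',np.linalg.lstsq(A_,P[:,2],rcond=None)[0])
P=J[(abs(J[...,0])<22)&(abs(J[...,2]-42)<4)&(J[...,1]<56)&(J[...,1]>6)]; print('trail y',np.percentile(P[:,1],[0,2]))
for a,b in((305,103),(236,258),(190,298)): print(W[b,a].round(3),W0[b,a].round(3))
bot.job_done()
E
```

```text
511 plane [-5.74097102e-03  6.62462153e-03  4.26993201e+01]
trail y [10.94284972 12.26813407]
[ 0.755 -0.027  0.12 ] [ 0.756 -0.028  0.118]
[0.445 0.114 0.065] [0.445 0.114 0.063]
[0.357 0.216 0.027] [0.357 0.216 0.027]
the job is handed in; nothing more can be done
```

I loaded the jig and handed the job in at about 10.5 s on the robot's clock. With the fingers set 25 mm apart, one tip held the thumb bar down on its stop while the other pushed the workpiece along the channel. I pushed until the force jumped and the fingers stopped moving at the end stop. Then I backed off slightly, let the bar rise and drew the hand clear.

The last checks:
- **Gate:** it is fully up, with the tooth top at 32–33 mm and the bar at about 40–41 mm.
- **Workpiece:** it lies flat, with its top at 42.7 mm and under 0.01 rad of tilt. Its trailing face is at jig y of about 11 mm, where the nominal value against the stop is 10 mm, so that agrees within the measuring error.
- **Bystanders:** the jar, tape measure and drill case showed the same depth readings (within 2 mm) at one spot on each.

The workpiece's sideways position in the channel was not measured separately at the end. No check failed.

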